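Settle the gauge stage on its kinematic base and lock it

TASK

Pick up the T-shaped gauge stage by its grip bar and settle its three ball feet gently into the cone, groove and flat seats of the base, feeling for where the seats really are, until it sits fully home and level, and let go. Then push the keeper by its knob fully home so that its tongue locks over the stage's nose. Press lightly throughout (under 25 N on the base) and leave the comb, the screwdriver and the oil bottle where they are.

Things in the scene. Friction and masses are not known exactly. Their poses are not given: they have to be found in the camera images.
- stage: Loose T-shaped aluminium plate, 0.28-0.56 kg, on three 12 mm ball feet. Origin: under the grip bar's centre, in the plane of the feet's undersides; x from nose to broad end, z up. Nose x -64 to 6, 38 wide; broad end x 4 to 44, 92 wide; plate z 14 to 20 mm. Black grip bar at the origin: 36 mm along x, 14 mm wide in y (grasp across), z 20 to 56 mm. Stands on the table at the start.
- foot_cone (a point): Centre of the ball foot under the nose, at (-48, 0, 6) mm in the stage; belongs in the cone
- foot_groove (a point): Centre of the ball foot at (24, 30, 6) mm in the stage; belongs in the V groove
- foot_flat (a point): Centre of the ball foot at (24, -30, 6) mm in the stage; belongs on the flat disc
- base: Fixed steel slab, x -141 to 59, y -62 to 62, z 0 to 12 mm, origin on its underside; x from keeper to seats, z up. Carries a seat plate on cross slides, clamped tight where the last job left them: all seats are displaced together, by up to 6 mm in base x and in base y, not turned; not reported, must be felt or seen. Nominally the seated stage's origin is over the base's, axes parallel.
- seat_cone (a point): Nominal (undisplaced) centre of a ball seated in the cone: (-48, 0, 29) mm in the base. Cone: 45 degree walls, mouth 26 mm, rim at z 33.5 mm, in a 36 mm round boss. Seated, the stage's origin is 23 mm and all ball centres 29 mm above the base's underside. Each mm off centre holds a foot 1 mm higher. Dry and grippy: let go off centre, it stays perched. At one height the centre is midway between opposite walls.
- seat_groove (a point): Nominal (undisplaced) centre of a ball seated in the V groove: (24, 30, 29) mm in the base. Groove: 45 degree walls, 26 mm wide at its rim at z 33.5 mm, 34 mm long, its line passing through the cone's centre
- seat_flat (a point): Nominal (undisplaced) centre of a ball on the flat seat: (24, -30, 29) mm in the base. Seat: a disc of 24 mm diameter, top at z 23 mm
- keeper (a joint): Slide of the keeper on the base: 0 = open, 0.030 m = fully home, stop there. Moves along the base's +x with about 2.5 N of friction, stays where left. Steel tongue 18 mm wide, z 45.5 to 51.5 mm (2.5 mm over a seated stage's plate), its tip at base x -78 mm when open, -48 when home, over the stage's nose.
- keeper_knob (a point): Centre of the black knob of the keeper, 18 mm diameter, z 77.5 to 85.5 mm in the base, on a 13 mm upright post from z 51.5 mm that stands on a keeper block 20 mm long in x and 30 mm wide; at base x -111 mm when open, y 0
- comb: Bystander: a riveted harmonica comb with reed plates, 128 x 12 x 34 mm, standing on edge; origin centre of underside
- driver: Bystander: small screwdriver with red handle, 167 mm long, lying; origin centre of underside
- oil: Bystander: small oil bottle, 36 mm diameter, 126 mm high; origin centre of underside

How it is judged:
By the outcome, as a careful person would: the job done as asked, in the order asked, and still so for the second after the job is handed in, with the robot touching nothing.
It also fails if it takes over 54 s, if anything falls off the work surface, if the arm or the gripper's body presses on something with over 40 N, if the wrist force passes 120 N, or if a joint passes its speed limit or range.

ROBOT

A 6-joint arm with a two-finger parallel gripper is mounted at the origin on a cart in front of the work surface, level with it; the furniture and walls round the work are solid. World frame = base frame: x ahead of the robot, y to its left, z up, the work surface at z = 0. Lengths are in mm, angles in rad, forces in N, time in s.
With the tool pointing down it reaches from about 375 to 975 mm from the base axis. Payload 3.8 kg.
Tool frame: the origin (TCP) lies at the very end of the fingers, on their centre line; the grasp point (between the pads) lies 19 mm behind it; z points along the fingers, y is the line along which they close (so a half turn about z gives the same grasp; the last joint's range is limited). The gripper opens to 85 mm and grips with 20 to 120 N. Pads are 22 mm wide; open, the fingers measure 114 mm over their backs; the gripper's body (76 mm by 85 mm) begins 54 mm behind the grasp point. The pads swing forward as they close: fully open they stand 13 mm farther back than shut.
Start: joints at [1.064, 0.264, 1.604, -0, 1.274, -0.037], TCP at [305.575, 601.865, 231.28] pointing down, gripper open.
Joint ranges: [-2.63, 2.63], [-0.94, 2.18], [0.31, 2.57], [-1.31, 4.45], [0, 2.66], [-2.55, 2.55]. Speed limits (rad/s): [2.57, 2.57, 3.14, 3.14, 3.14, 3.14].

INTERFACE

Orientations are given as a unit quaternion [x, y, z, w].
In Python, from station import bot gives the robot as it stands.
- The arm moves only by the tool move_arm, never from a script. Its argument "motion" is a list of rows, each a list of 3 entries, a list of its own where there are three numbers: the opening, from 0 (shut) to 1 (fully open), then the shift along the tool's x, y, z in units of 15 cm (1.0 is 15 cm), then the turn about the tool's z in units of 0.5 rad (1.0 is 0.5 rad). In form: [[jaw, [tx, ty, tz], twist], ...]. A call has 1 to 8 rows; each row is the pose to reach, as a shift and turn from the pose commanded when the call began, along the tool's axes at that moment; what a row does not reach only later rows make up. A row lasts 1/12 s, in which the tool goes at most 41.7 mm and 7.16 degrees, less where a joint would pass 70% of its speed; a pose out of reach is approached as far as the arm can. A call with a number of a shift or a turn outside -1 to 1 is refused whole. A call with a gripper value outside its range is refused whole. The fingers move at their own pace and stop on an object; "force" is the grip in N (left out, the last holds). Time passes only in rows, so rows that repeat a pose let the fingers close. It gives the time, the measured TCP pose, the force, the opening and the grip force at its end, in the units of the state.
- bot.get_obs(): the state, without advancing time (a new reading comes with each control period).
- bot.capture(name): name is "scene" or "side" or "wrist"; returns a dict with "frame" (480x640x3 uint8, red, green, blue), "camera_matrix" (3x3 intrinsics, pixels), "k1" (the pictures are not rectified: a ray, as slopes to the right and down, at radius r is drawn at 1 + k1 r^2 times it, then the intrinsics apply), "T" (4x4, takes a point from camera to world coordinates). Camera axes: x right, y up, looking along -z (the intrinsics and any distortion apply to the point x, -y, -z); pixel columns grow to the right and rows downward; lengths in mm; the calibration is good to about 2 mm. A picture is of the moment at which its call begins. There is no depth.
- bot.hand_in(): hands the job in; it is judged then, once.
The state is a dict: "time": time; "joints": joint angles; "joint_velocities": joint speeds; "joint_efforts": joint torques, N m; "eef_pos": TCP position; "orientation": TCP orientation; "contact_force": force on the tool from outside, world axes, zero at the start; "ft_torque": the same for the moment, N m; "opening": finger opening in mm; "grip_force": force on a finger pad.
Only numpy, scipy, OpenCV 4.12 (cv2) and the standard library are available. Lean on these libraries where they do the work, as an engineer would, in place of code of your own. Each camera call takes 0.05 s, during which the arm holds its last target. There are 200 camera calls.

## Working session

There is one attempt and no reset: what is moved stays moved. The work goes in short steps, Python scripts to look and compute and a tool call to move; the robot and the scene stay as the last step left them, time stands still between calls to the robot, and variables do not carry over. Pictures are saved under pics/ and viewed, at most 10 in all, crops included, and the job is handed in when it is done.

Besides the shell and the picture viewer there is one more tool, called after "Emit:" in YAML: its name, and indented under it one key for each argument. move_arm: Moves the arm, as the interface text tells. Shifts and turns lie within -1 to 1; 1 stands for 15 cm of shift or 0.5 rad of turn. Its arguments: {"type":"object","properties":{"motion":{"type":"array","items":{"type":"array"}},"force":{"type":"number"}},"required":["motion"]}

```bash
mkdir -p pics; ls
cat > h.py <<'E'
import numpy as np, cv2
from station import bot
def cap(n,f=None):
    c=bot.capture(n)
    if f: cv2.imwrite('pics/'+f+'.png',c['frame'][:,:,::-1])
    np.savez('cam_%s_%s.npz'%(n,f),**{k:np.array(v) for k,v in c.items()})
    return c
def ray(c,u,v):
    K=np.array(c['camera_matrix']);k1=float(c['k1']);T=np.array(c['T'])
    d=np.array([(u-K[0,2])/K[0,0],(v-K[1,2])/K[1,1]]);s=d.copy()
    for _ in range(20): s=d/(1+k1*(s@s))
    r=T[:3,:3]@np.array([s[0],-s[1],-1]);return T[:3,3],r/np.linalg.norm(r)
def onz(c,u,v,z):
    o,r=ray(c,u,v);return o+r*(z-o[2])/r[2]
def proj(c,p):
    K=np.array(c['camera_matrix']);k1=float(c['k1']);T=np.array(c['T'])
    q=np.linalg.inv(T)@np.append(p,1);s=np.array([q[0],-q[1]])/-q[2];s=s*(1+k1*(s@s))
    return K[:2,:2]@s+K[:2,2]
def tri(obs):
    A=np.zeros((3,3));b=np.zeros(3)
    for c,u,v in obs:
        o,r=ray(c,u,v);P=np.eye(3)-np.outer(r,r);A+=P;b+=P@o
    return np.linalg.solve(A,b)
E
python3 - <<'E'
from h import *
o=bot.get_obs(); print({k:np.round(v,3) for k,v in o.items()})
for n in ['scene','side','wrist']:
    c=cap(n,n); print(n,np.round(c['camera_matrix'],1).tolist(),c['k1'],np.round(c['T'],3).tolist())
E
```

```text
pics
{'time': np.float64(0.0), 'joints': array([ 1.064,  0.265,  1.605,  0.   ,  1.274, -0.037]), 'joint_velocities': array([ 0.001,  0.001, -0.002, -0.   , -0.001,  0.   ]), 'joint_efforts': array([-1.0000e-03, -5.1510e+01, -3.6732e+01, -0.0000e+00,  1.3000e-02,
       -0.0000e+00]), 'eef_pos': array([305.221, 601.251, 229.952]), 'orientation': array([ 0.233,  0.973, -0.001, -0.   ]), 'contact_force': array([-0.851,  0.547, -0.118]), 'ft_torque': array([0.015, 0.025, 0.005]), 'grip_force': np.float64(0.0), 'opening': np.float64(85.568)}
scene [[502.0, 0.0, 322.0], [0.0, 502.0, 242.4], [0.0, 0.0, 1.0]] -0.10244553454655211 [[0.788, 0.386, -0.48, 176.694], [-0.616, 0.478, -0.626, -468.415], [-0.012, 0.789, 0.615, 608.252], [0.0, 0.0, 0.0, 1.0]]
side [[499.8, 0.0, 322.1], [0.0, 499.8, 238.5], [0.0, 0.0, 1.0]] -0.08326579110928424 [[-0.997, 0.052, -0.054, 543.102], [-0.073, -0.526, 0.847, 777.321], [0.015, 0.849, 0.529, 529.266], [0.0, 0.0, 0.0, 1.0]]
wrist [[392.5, 0.0, 316.2], [0.0, 392.5, 234.6], [0.0, 0.0, 1.0]] -0.03218906992150752 [[0.454, -0.85, -0.267, 236.699], [0.891, 0.432, 0.138, 636.456], [-0.002, -0.3, 0.954, 371.908], [0.0, 0.0, 0.0, 1.0]]
```

View pics/scene.png

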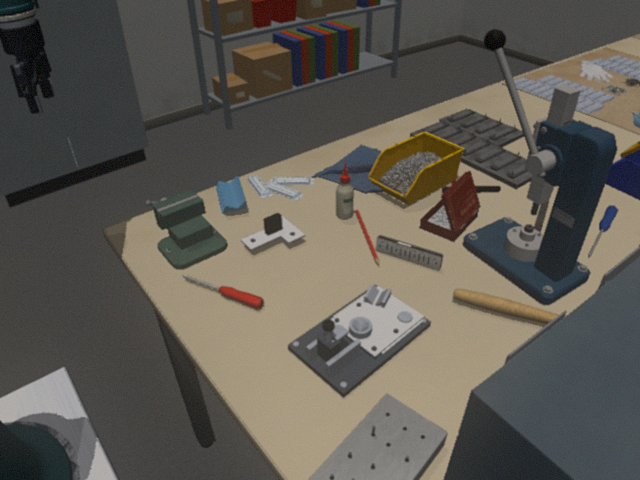

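View pics/side.png

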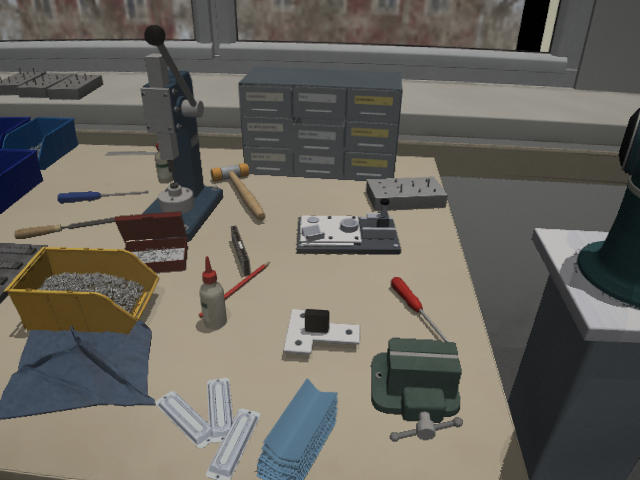

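The scene view shows the stage at about (275,235) and the base at about (360,338). In the side view they are at about (318,333) and (348,233), with the keeper toward the robot. I'll look at enlarged crops next.

Run:
```python
from h import *
a=cv2.imread('pics/scene.png');b=cv2.imread('pics/side.png')
f=lambda i,x,y,w=160,h=120:cv2.resize(i[y:y+h,x:x+w],(800,600),interpolation=cv2.INTER_CUBIC)
cv2.imwrite('pics/c1.png',f(a,280,278))
cv2.imwrite('pics/c2.png',np.vstack([cv2.resize(b[202:262,285:413],(640,300),interpolation=cv2.INTER_CUBIC),cv2.resize(b[302:362,270:398],(640,300),interpolation=cv2.INTER_CUBIC)]))
```

```text
(no output)
```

View pics/c1.png

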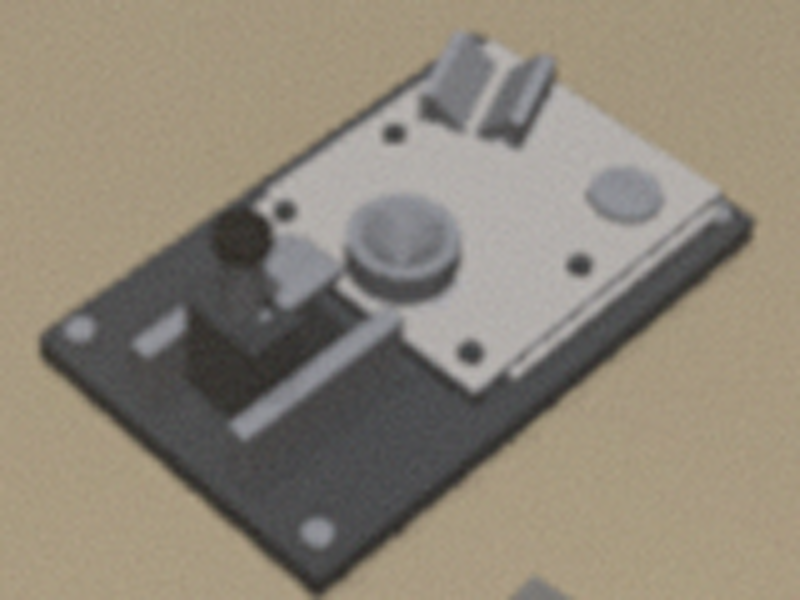

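View pics/c2.png

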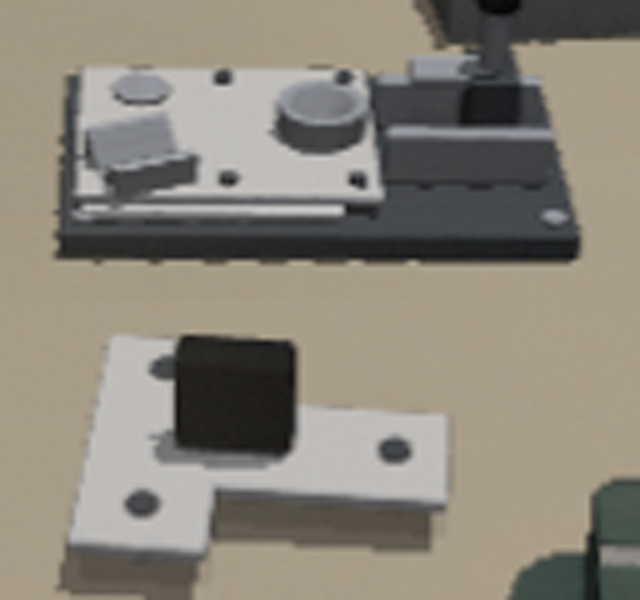

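In the scene crop the cone mouth is at c1 (403,232), the flat at (626,194) and the knob at (242,236). In the side crop the disc is at (141,88) and the mouth at (322,103). The stage holes are at c2 (395,450), (141,503) and (163,367). Both the stage nose and the keeper end point toward −x world. Now I'll compute positions.

```bash
cat >> h.py <<'E'
def load(n): return dict(np.load('cam_%s_%s.npz'%(n,n)))
E
python3 - <<'E'
from h import *
S,D=load('scene'),load('side')
s=lambda x,y:(280+x/5-.4,278+y/5-.4)
d=lambda x,y:(285+x/5-.4,202+y/5-.4)
e=lambda x,y:(270+x/5-.4,302+(y-300)/5-.4)
for n,ps,pd,z in [('cone',(403,232),(322,103),33.5),('flat',(626,194),(141,88),23)]:
    print(n,onz(S,*s(*ps),z),onz(D,*d(*pd),z),tri([(S,*s(*ps)),(D,*d(*pd))]))
print('knob',onz(S,*s(242,236),81.5))
for n,p in [('cornL',(43,335)),('cornB',(318,575)),('cornR',(752,222))]: print(n,onz(S,*s(*p),12))
for n,p in [('cornNear+x',(62,235)),('cornNear-x',(577,238))]: print(n,onz(D,*d(*p),12))
for n,p in [('cone',(395,450)),('groove',(141,503)),('flat',(163,367))]: print(n,onz(D,*e(*p),20))
# stage dark bar + white plate in scene
a=S['frame'][190:260,230:320].astype(int)
m=(a.max(2)<60).astype(np.uint8);n,l,st,ce=cv2.connectedComponentsWithStats(m);print([(x.tolist(),np.round(c+[230,190],1).tolist()) for x,c in zip(st[1:],ce[1:]) if x[4]>5])
a=D['frame'][300:365,265:370].astype(int)
m=(a.max(2)<60).astype(np.uint8);n,l,st,ce=cv2.connectedComponentsWithStats(m);print([(x.tolist(),np.round(c+[265,300],1).tolist()) for x,c in zip(st[1:],ce[1:]) if x[4]>5])
E
```

```text
cone [545.09528625 -81.30599773  33.5       ] [544.96524384 -83.81590048  33.5       ] [544.75360073 -81.93818719  34.45326011]
flat [ 618.0993622  -106.74742792   23.        ] [ 619.09136051 -106.94192235   23.        ] [ 618.70719142 -106.64339607   22.89870326]
knob [477.86337833 -86.29183185  81.5       ]
cornL [444.03699883 -29.88214281  12.        ]
cornB [ 453.89954455 -150.15726163   12.        ]
cornR [ 649.10258324 -134.4231656    12.        ]
cornNear+x [640.5633534  -11.27603256  12.        ]
cornNear-x [445.23601912 -28.02028212  12.        ]
cone [536.58638619 218.65261898  20.        ]
groove [609.34595614 247.76993947  20.        ]
flat [609.36557028 187.41374054  20.        ]
[([35, 24, 16, 20, 249], [272.5, 223.5])]
[([40, 9, 24, 24, 525], [316.5, 320.6])]
```

Emit:
move_arm:
  motion:
    - [1,[-0.94,-0.48,0],-0.92]
    - [1,[-0.94,-0.48,0],-0.92]
    - [1,[-0.94,-0.48,0],-0.92]
    - [1,[-0.94,-0.48,0],-0.92]
    - [1,[-0.94,-0.48,0],-0.92]

```text
time: 0.57
eef_pos: [401.9, 468.8, 230.8]
orientation: [0.005, 1.0, -0.002, 0.001]
contact_force: [0.1, -0.7, -0.0]
opening: 85.5
grip_force: 0.0
```

Emit:
move_arm:
  motion:
    - [1,[-0.5,-0.8,0],0]
    - [1,[-0.5,-0.8,0],0]
    - [1,[-0.5,-0.8,0],0]
    - [1,[-0.5,-0.8,0],0]
    - [1,[-0.5,-0.8,0],0]

```text
time: 0.98
eef_pos: [474.2, 350.0, 231.0]
orientation: [0.007, 1.0, -0.001, 0.0]
contact_force: [-0.2, -1.0, -0.3]
opening: 85.2
grip_force: 0.0
```

Run:
```python
from h import *
S,D=load('scene'),load('side')
print('bar',tri([(S,272.5,223.5),(D,316.5,320.6)]))
o=bot.get_obs(); print({k:np.round(o[k],4) for k in ['time','eef_pos','orientation','joints','contact_force']})
c=cap('wrist','wrist')
```

```text
bar [584.07872411 219.89905342  38.57644985]
{'time': np.float64(0.9833), 'eef_pos': array([474.1599, 349.9506, 230.9944]), 'orientation': array([ 7.3e-03,  1.0e+00, -7.0e-04,  1.0e-04]), 'joints': array([ 5.9430e-01,  1.0370e-01,  1.7926e+00, -1.4000e-03,  1.2460e+00,
       -9.6140e-01]), 'contact_force': array([-0.1832, -1.0022, -0.2847])}
```

View pics/wrist.png

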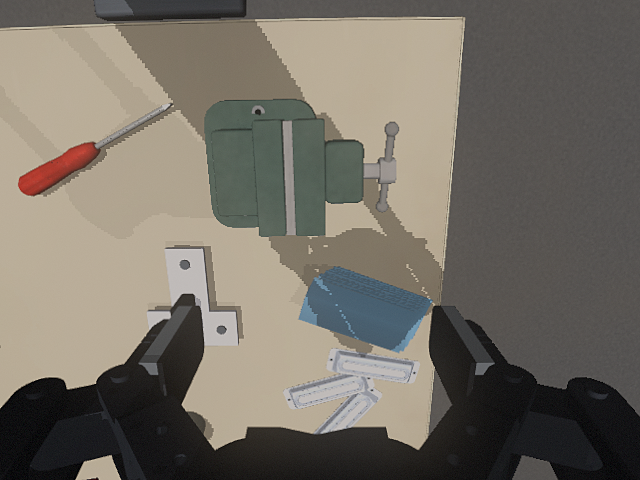

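The wrist view shows the stage at left, with the nose hole near (185,265) and the groove hole near (221,329). The gripper is clear of the vise and cloth. I'll refine the stage pose from the hole centroids.

Run:
```python
from h import *
c=load('wrist');g=c['frame'].max(2).astype(int)
P=[]
for u,v in [(185,265),(221,329)]:
    w=g[v-8:v+9,u-8:u+9];m=np.clip(170-w,0,None)*(w<170);ys,xs=np.mgrid[v-8:v+9,u-8:u+9]
    uu,vv=(m*xs).sum()/m.sum(),(m*ys).sum()/m.sum();p=onz(c,uu,vv,20);print(uu,vv,p);P.append(p)
d=P[1]-P[0];print(np.hypot(*d[:2]),78,np.degrees(np.arctan2(d[1],d[0])-np.arctan2(30,72)))
# nose corners: right edge
```

```text
184.6409023055233 264.0585503400232 [536.40810393 221.34775888  20.        ]
221.15716516985552 329.21573604060916 [608.57567934 250.39941983  20.        ]
77.79561648046742 78 -0.6922020897670975
```

Emit:
move_arm:
  motion:
    - [0.5,[-0.747,-0.857,0.5],0]
    - [0.5,[-0.747,-0.857,0.5],0]
    - [0.5,[-0.747,-0.857,0.5],0]
    - [0.5,[-0.747,-0.857,0.5],0]
    - [0.5,[-0.747,-0.857,0.5],0]
    - [0.5,[-0.747,-0.857,0.5],0]
    - [0.5,[-0.747,-0.857,0.5],0]
  force: 50

```text
time: 1.62
eef_pos: [582.7, 224.0, 155.1]
orientation: [0.006, 1.0, 0.0, -0.001]
contact_force: [-0.4, -0.1, -0.5]
opening: 42.9
grip_force: 0.0
```

Run:
```python
from h import *
o=bot.get_obs(); print({k:np.round(o[k],4) for k in ['time','eef_pos','orientation','joints','opening','contact_force']})
c=cap('wrist','wrist2')
```

```text
{'time': np.float64(1.6167), 'eef_pos': array([582.705 , 224.0486, 155.0977]), 'orientation': array([ 5.6e-03,  1.0e+00,  1.0e-04, -1.3e-03]), 'joints': array([ 3.2660e-01,  2.2750e-01,  1.7938e+00,  1.2000e-03,  1.1226e+00,
       -1.2335e+00]), 'opening': np.float64(42.8799), 'contact_force': array([-0.3607, -0.0736, -0.4695])}
```

View pics/wrist2.png

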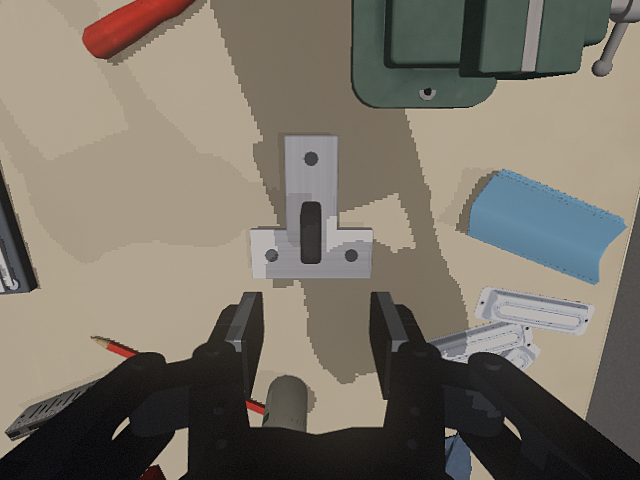

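The wrist view shows the stage between the fingers, with holes near (311,158), (271,256) and (351,256). The bar is centred near x=311. The oil bottle is beyond the broad end at about (286,400), so I'll check its clearance.

Run:
```python
from h import *
c=dict(np.load('cam_wrist_wrist2.npz'));g=c['frame'].max(2).astype(int)
P=[]
for u,v in [(311,158),(351,256),(271,256)]:
    w=g[v-9:v+10,u-9:u+10];m=np.clip(120-w,0,None);ys,xs=np.mgrid[v-9:v+10,u-9:u+10]
    uu,vv=(m*xs).sum()/m.sum(),(m*ys).sum()/m.sum();p=onz(c,uu,vv,20);print(uu,vv,p);P.append(p)
P=np.array(P);mid=(P[1]+P[2])/2;d=mid-P[0];y=np.degrees(np.arctan2(d[1],d[0]));print('yaw',y,np.hypot(*d[:2]),np.degrees(np.arctan2(*(P[1]-P[2])[1::-1]))-90)
u=d[:2]/np.hypot(*d[:2]);print('origin',(P.mean(0)[:2]))
S,D=load('scene'),load('side')
print('oil',onz(D,213,322,0),onz(S,345,213,0)); print('oil tri top',tri([(S,346,170),(D,208,262)]))
print(bot.get_obs()['eef_pos'])
```

```text
310.6535616971584 158.31607629427793 [536.76748569 220.9276545   20.        ]
350.84609763227127 255.1626717334113 [609.14416597 249.99968401  20.        ]
271.86090133982947 255.5349573690621 [608.70659124 190.56292622  20.        ]
yaw -0.5132092942435036 72.16078767142241 -0.42180518553216473
origin [584.87274763 220.49675491]
oil [750.49844974 194.51809457   0.        ] [752.50986823 200.88338349   0.        ]
oil tri top [746.01193719 191.36052557 112.29297257]
[582.72134743 224.88320557 156.01733862]
```

Emit:
move_arm:
  motion:
    - [0.5,[-0.013,-0.023,0.27],0]
    - [0.5,[-0.013,-0.023,0.54],0]
    - [0.5,[-0.013,-0.023,0.75],0]
    - [0.5,[-0.013,-0.023,0.86],0]
    - [0.5,[-0.013,-0.023,0.86],0]
    - [0.5,[-0.013,-0.023,0.86],0]

```text
time: 2.17
eef_pos: [584.0, 221.7, 27.2]
orientation: [0.004, 1.0, -0.0, -0.001]
contact_force: [0.1, -0.3, -0.3]
opening: 43.1
grip_force: 0.0
```

Emit:
move_arm:
  motion:
    - [0.3,[0,0,0],0]
    - [0.2,[0,0,0],0]
    - [0,[0,0,0],0]
    - [0,[0,0,0],0]
    - [0,[0,0,0],0]
    - [0,[0,0,0],0]
  force: 60

```text
time: 2.67
eef_pos: [587.5, 221.2, 30.3]
orientation: [0.005, 1.0, 0.001, 0.002]
contact_force: [-0.4, 2.1, 6.7]
opening: 12.5
grip_force: 61.0
```

Run:
```python
from h import *
for i in range(4):
    c=cap(['wrist','side','scene','side'][i],'g%d'%i);o=bot.get_obs(); print({k:np.round(o[k],2).tolist() for k in ['time','eef_pos','joints','contact_force','ft_torque','opening','grip_force']})
c1=dict(np.load('cam_side_g1.npz'))['frame'];c0=dict(np.load('cam_wrist_g0.npz'))['frame']
cv2.imwrite('pics/g.png',np.hstack([cv2.resize(c0[90:340,210:410],(400,500),interpolation=cv2.INTER_CUBIC),cv2.resize(c1[260:380,270:366],(400,500),interpolation=cv2.INTER_CUBIC)])[:,:,::-1])
```

```text
{'time': 2.72, 'eef_pos': [587.55, 221.18, 30.32], 'joints': [0.32, 0.36, 1.88, 0.0, 0.9, -1.24], 'contact_force': [-0.85, 1.33, 7.02], 'ft_torque': [0.35, 0.15, 0.06], 'opening': 13.14, 'grip_force': 61.02}
{'time': 2.77, 'eef_pos': [587.53, 221.16, 30.29], 'joints': [0.32, 0.36, 1.88, 0.0, 0.9, -1.24], 'contact_force': [-0.97, 1.52, 6.91], 'ft_torque': [0.33, 0.12, 0.14], 'opening': 12.96, 'grip_force': 61.02}
{'time': 2.82, 'eef_pos': [587.52, 221.16, 30.3], 'joints': [0.32, 0.36, 1.88, 0.0, 0.9, -1.24], 'contact_force': [-0.32, 2.72, 6.74], 'ft_torque': [0.34, 0.15, 0.11], 'opening': 12.96, 'grip_force': 61.02}
{'time': 2.87, 'eef_pos': [587.54, 221.18, 30.29], 'joints': [0.32, 0.36, 1.88, 0.0, 0.9, -1.24], 'contact_force': [-1.56, 1.28, 7.22], 'ft_torque': [0.33, 0.08, 0.2], 'opening': 12.6, 'grip_force': 61.02}
```

View pics/g.png

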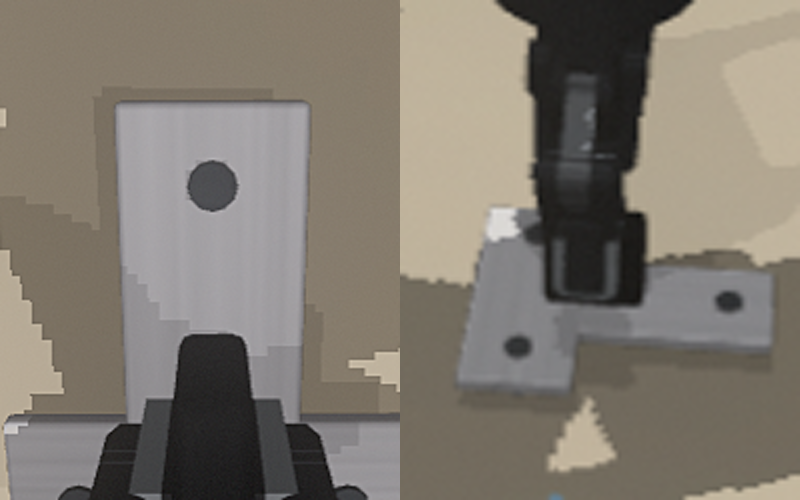

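The wrist crop shows the pads on both sides of the bar. The side crop confirms the grasp is mid-bar with the plate flat. Next I'll lift.

Emit:
move_arm:
  motion:
    - [0,[0,0,-0.1],0]
    - [0,[0,0,-0.3],0]
    - [0,[0,0,-0.5],0]
    - [0,[0,0,-0.65],0]
    - [0,[0,0,-0.65],0]
    - [0,[0,0,-0.65],0]
    - [0,[0,0,-0.65],0]

```text
time: 3.45
eef_pos: [584.1, 219.5, 123.5]
orientation: [0.005, 1.0, -0.0, -0.001]
contact_force: [-0.3, 0.4, -3.3]
opening: 12.8
grip_force: 59.7
```

Run:
```python
from h import *
for i in range(2):
    c=cap('wrist','l%d'%i);o=bot.get_obs(); print({k:np.round(o[k],3).tolist() for k in ['time','eef_pos','orientation','contact_force','ft_torque','opening','grip_force']})
g=c['frame'].max(2).astype(int); f=c['frame'][60:360,160:480]
import sys
m=(g[100:300,250:380]<95).astype(np.uint8);n,l,st,ce=cv2.connectedComponentsWithStats(m)
print([(s.tolist(),(q+[250,100]).round(1).tolist()) for s,q in zip(st[1:],ce[1:]) if s[4]>30])
S,D=load('scene'),load('side')
print('comb',onz(D,233,228,34),onz(D,245,272,0),onz(S,380,238,34),onz(S,440,252,34))
print('driver',onz(D,393,281,8),onz(D,445,340,3))
```

```text
{'time': 3.5, 'eef_pos': [583.509, 219.365, 122.545], 'orientation': [0.005, 1.0, -0.001, -0.002], 'contact_force': [-0.6, -0.692, -3.956], 'ft_torque': [-0.005, -0.055, -0.04], 'opening': 12.52, 'grip_force': 59.689}
{'time': 3.55, 'eef_pos': [583.321, 219.318, 122.166], 'orientation': [0.005, 1.0, -0.001, -0.002], 'contact_force': [0.11, -0.562, -3.298], 'ft_torque': [-0.016, 0.007, -0.015], 'opening': 12.885, 'grip_force': 59.688}
[([21, 40, 91, 1, 91], [316.0, 140.0]), ([54, 70, 25, 26, 484], [315.7, 182.6]), ([32, 157, 70, 43, 1841], [316.1, 281.6]), ([0, 197, 23, 3, 68], [260.8, 298.0]), ([110, 197, 20, 3, 60], [369.5, 298.0])]
comb [768.15283625 -38.29772564  34.        ] [727.34819245  56.46639199   0.        ] [718.21870008  58.78030962  34.        ] [774.53528313 -40.5186027   34.        ]
driver [462.73310007  69.55107656   8.        ] [389.39457641 206.5746656    3.        ]
```

Emit:
move_arm:
  motion:
    - [0,[0,-0.15,0],-0.05]
    - [0,[0,-0.4,0],-0.1]
    - [0,[0,-0.65,0],-0.185]
    - [0,[0,-0.85,0],-0.185]
    - [0,[0,-0.95,0],-0.185]
    - [0,[0,-0.95,0],-0.185]

```text
time: 4.05
eef_pos: [582.1, 74.0, 122.4]
orientation: [-0.04, 0.999, -0.001, -0.002]
contact_force: [0.5, 0.2, -2.9]
opening: 12.7
grip_force: 59.7
```

```bash
cat >> h.py <<'E'
def st():
    o=bot.get_obs();q=o['orientation'];ya=np.degrees(np.arctan2(q[1]**2-q[0]**2,2*q[0]*q[1]))
    print({k:np.round(o[k],2).tolist() for k in ['time','eef_pos','contact_force','ft_torque','opening']},'yaw',round(ya-90,2), 'q',np.round(q,4).tolist())
    return o
E
python3 - <<'E'
from h import *
c=dict(np.load('cam_wrist_l1.npz'))
p=onz(c,315.7,182.6,111.9);print('hole',p,'rel TCP',p-[583.32,219.32,122.17])
for i in range(2): c=cap('wrist','m%d'%i);st()
g=c['frame'].max(2).astype(int)
m=(g[150:220,290:345]<95).astype(np.uint8);n,l,s_,ce=cv2.connectedComponentsWithStats(m)
print([(s.tolist(),(q+[290,150]).round(1).tolist()) for s,q in zip(s_[1:],ce[1:]) if s[4]>30])
E
```

```text
hole [533.18784434 219.73503004 111.9       ] rel TCP [-50.13215566   0.41503004 -10.27      ]
{'time': 4.1, 'eef_pos': [582.41, 75.77, 122.69], 'contact_force': [0.44, -0.12, -3.4], 'ft_torque': [0.04, -0.01, 0.05], 'opening': 12.68} yaw 4.56 q [-0.0398, 0.9992, -0.0001, -0.0019]
{'time': 4.15, 'eef_pos': [582.7, 76.99, 123.01], 'contact_force': [-0.05, 0.71, -2.46], 'ft_torque': [-0.06, 0.06, 0.0], 'opening': 12.86} yaw 4.63 q [-0.0404, 0.9992, 0.0002, -0.0015]
[([14, 20, 25, 26, 476], [315.8, 182.6])]
```

Emit:
move_arm:
  motion:
    - [0,[0,-0.15,0],0]
    - [0,[0,-0.4,0],0]
    - [0,[0,-0.65,0],0]
    - [0,[0,-0.85,0],0]
    - [0,[0,-0.97,0],0]
    - [0,[0,-1,0],0]
    - [0,[0,-1,0],0]
    - [0,[0,-1,0],0]

```text
time: 4.82
eef_pos: [596.0, -70.6, 124.1]
orientation: [-0.042, 0.999, 0.001, -0.001]
contact_force: [-1.0, 0.1, -3.1]
opening: 13.0
grip_force: 59.7
```

Emit:
move_arm:
  motion:
    - [0,[0,0,0.05],0]
    - [0,[0,0,0.15],0]
    - [0,[0,0,0.2],0]
    - [0,[0,0,0.2],0]
    - [0,[0,0,0.2],0]
    - [0,[0,0,0.2],0]
    - [0,[0,0,0.2],0]

```text
time: 5.4
eef_pos: [596.9, -71.8, 95.5]
orientation: [-0.042, 0.999, -0.0, 0.001]
contact_force: [0.2, -1.1, -2.7]
opening: 12.9
grip_force: 59.7
```

Run:
```python
from h import *
for n in ['scene','side']: c=cap(n,'n'+n);st()
a=dict(np.load('cam_scene_nscene.npz'))['frame'];b=dict(np.load('cam_side_nside.npz'))['frame']
cv2.imwrite('pics/n.png',np.hstack([cv2.resize(a[220:400,280:440],(400,450),interpolation=cv2.INTER_CUBIC),cv2.resize(b[110:260,285:418],(400,450),interpolation=cv2.INTER_CUBIC)])[:,:,::-1])
```

```text
{'time': 5.45, 'eef_pos': [596.93, -71.92, 95.66], 'contact_force': [-0.32, -0.59, -3.2], 'ft_torque': [0.03, 0.01, 0.01], 'opening': 12.83} yaw 4.75 q [-0.0414, 0.9991, -0.0001, 0.0008]
{'time': 5.5, 'eef_pos': [596.87, -72.0, 95.63], 'contact_force': [0.36, 0.29, -2.28], 'ft_torque': [-0.02, -0.01, -0.03], 'opening': 13.02} yaw 4.74 q [-0.0414, 0.9991, -0.0001, 0.0007]
```

View pics/n.png

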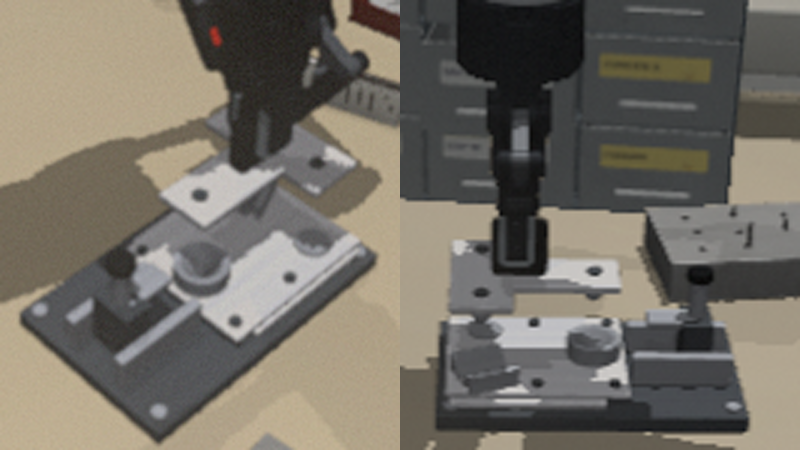

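The scene and side crops show the stage held level above the seats, with its nose foot left of the cone and the keeper knob clear. Next I'll centre it over the seats and go lower.

Emit:
move_arm:
  motion:
    - [0,[0.019,-0.044,0.05],0]
    - [0,[0.019,-0.044,0.12],0]
    - [0,[0.019,-0.044,0.18],0]
    - [0,[0.019,-0.044,0.2],0]
    - [0,[0.019,-0.044,0.2],0]
    - [0,[0.019,-0.044,0.2],0]
    - [0,[0.019,-0.044,0.2],0]
    - [0,[0.019,-0.044,0.2],0]

```text
time: 6.17
eef_pos: [594.5, -78.8, 65.3]
orientation: [-0.041, 0.999, -0.0, 0.0]
contact_force: [-0.2, -0.6, -2.2]
opening: 12.8
grip_force: 59.7
```

Emit:
move_arm:
  motion:
    - [0,[0,0,0.007],0]
    - [0,[0,0,0.014],0]
    - [0,[0,0,0.02],0]
    - [0,[0,0,0.02],0]
    - [0,[0,0,0.02],0]
    - [0,[0,0,0.02],0]

```text
time: 6.67
eef_pos: [593.9, -78.8, 61.8]
orientation: [-0.041, 0.999, 0.0, -0.0]
contact_force: [0.3, 0.1, -2.4]
opening: 12.9
grip_force: 59.7
```

Emit:
move_arm:
  motion:
    - [0,[0,0,0.005],0]
    - [0,[0,0,0.01],0]
    - [0,[0,0,0.013],0]
    - [0,[0,0,0.013],0]
    - [0,[0,0,0.013],0]
    - [0,[0,0,0.013],0]

```text
time: 7.17
eef_pos: [593.9, -78.8, 59.8]
orientation: [-0.041, 0.999, -0.0, -0.0]
contact_force: [-0.2, 0.7, -3.9]
opening: 12.9
grip_force: 59.7
```

Emit:
move_arm:
  motion:
    - [0,[0,0,0.005],0]
    - [0,[0,0,0.01],0]
    - [0,[0,0,0.013],0]
    - [0,[0,0,0.013],0]
    - [0,[0,0,0.013],0]
    - [0,[0,0,0.013],0]

```text
time: 7.67
eef_pos: [593.9, -78.8, 57.9]
orientation: [-0.041, 0.999, -0.0, -0.0]
contact_force: [0.3, -0.0, -2.4]
opening: 12.9
grip_force: 59.7
```

```bash
python3 -c "
from h import *
for i in range(2): cap('wrist','p%d'%i);st()"
```

```text
{'time': 7.72, 'eef_pos': [593.97, -78.8, 57.92], 'contact_force': [0.48, 0.97, -2.85], 'ft_torque': [-0.0, -0.01, 0.01], 'opening': 12.74} yaw 4.74 q [-0.0414, 0.9991, -0.0, 0.0]
{'time': 7.77, 'eef_pos': [593.98, -78.83, 57.93], 'contact_force': [-0.94, -0.45, -1.8], 'ft_torque': [-0.02, 0.01, -0.02], 'opening': 12.81} yaw 4.74 q [-0.0413, 0.9991, -0.0, 0.0001]
```

Emit:
move_arm:
  motion:
    - [0,[0,0.012,0],0]
    - [0,[0,0.024,0],0]
    - [0,[0,0.036,0],0]
    - [0,[0,0.044,0],0]
    - [0,[0,0.044,0],0]
    - [0,[0,0.044,0],0]
    - [0,[0,0.044,0],0]

```text
time: 8.35
eef_pos: [593.7, -72.8, 58.3]
orientation: [-0.041, 0.999, -0.0, 0.0]
contact_force: [-0.2, -4.8, 0.1]
opening: 13.0
grip_force: 60.0
```

Emit:
move_arm:
  motion:
    - [0,[0,-0.02,0],0]
    - [0,[0,-0.044,0],0]
    - [0,[0,-0.068,0],0]
    - [0,[0,-0.088,0],0]
    - [0,[0,-0.088,0],0]
    - [0,[0,-0.088,0],0]
    - [0,[0,-0.088,0],0]

```text
time: 8.93
eef_pos: [594.1, -83.3, 57.6]
orientation: [-0.04, 0.999, 0.002, -0.0]
contact_force: [-0.8, 6.6, -0.9]
opening: 13.2
grip_force: 60.1
```

Emit:
move_arm:
  motion:
    - [0,[0,0.02,0],0]
    - [0,[0,0.044,0],0]
    - [0,[0,0.044,0],0]
    - [0,[-0.012,0.044,0],0]
    - [0,[-0.024,0.044,0],0]
    - [0,[-0.044,0.044,0],0]
    - [0,[-0.044,0.044,0],0]
    - [0,[-0.044,0.044,0],0]

```text
time: 9.6
eef_pos: [600.6, -78.4, 58.0]
orientation: [-0.041, 0.999, -0.0, -0.0]
contact_force: [-2.5, -0.1, -0.8]
opening: 12.8
grip_force: 60.0
```

Emit:
move_arm:
  motion:
    - [0,[0.02,0,0],0]
    - [0,[0.044,0,0],0]
    - [0,[0.068,0,0],0]
    - [0,[0.088,0,0],0]
    - [0,[0.088,0,0],0]
    - [0,[0.088,0,0],0]
    - [0,[0.088,0,0],0]

```text
time: 10.18
eef_pos: [588.9, -79.5, 59.3]
orientation: [-0.041, 0.999, -0.0, 0.002]
contact_force: [3.6, 0.4, 2.9]
opening: 13.0
grip_force: 60.6
```

Emit:
move_arm:
  motion:
    - [0,[-0.02,0,0],0]
    - [0,[-0.044,0,0],0]
    - [0,[-0.044,0,0],0]
    - [0,[-0.044,0,0],0]
    - [0,[-0.044,0,0],0]

```text
time: 10.6
eef_pos: [592.8, -78.6, 56.7]
orientation: [-0.041, 0.999, 0.0, -0.001]
contact_force: [0.2, 0.2, -2.6]
opening: 13.2
grip_force: 59.7
```

Emit:
move_arm:
  motion:
    - [0,[-0.005,0,0],0]
    - [0,[-0.01,0,0],0]
    - [0,[-0.01,0,0],0]
    - [0,[-0.01,0,0],0]
    - [0,[-0.01,0,0],0]
    - [0,[-0.01,0,0],0]
    - [0,[-0.01,0,0],0]
    - [0,[-0.01,0,0],0]

```text
time: 11.27
eef_pos: [595.4, -78.7, 57.9]
orientation: [-0.041, 0.999, -0.0, 0.0]
contact_force: [-0.3, -0.1, -2.3]
opening: 12.8
grip_force: 59.7
```

```bash
python3 -c "
from h import *
for i in range(3): cap('wrist','p%d'%i);st()"
```

```text
{'time': 11.32, 'eef_pos': [595.4, -78.69, 57.91], 'contact_force': [0.19, 0.56, -2.51], 'ft_torque': [0.03, 0.01, -0.04], 'opening': 12.61} yaw 4.74 q [-0.0413, 0.9991, -0.0, 0.0]
{'time': 11.37, 'eef_pos': [595.41, -78.67, 57.89], 'contact_force': [-0.6, 0.48, -3.73], 'ft_torque': [-0.03, 0.0, 0.0], 'opening': 12.97} yaw 4.74 q [-0.0413, 0.9991, 0.0, 0.0]
{'time': 11.42, 'eef_pos': [595.43, -78.68, 57.91], 'contact_force': [-0.16, -0.08, -2.82], 'ft_torque': [0.04, 0.02, -0.03], 'opening': 13.09} yaw 4.74 q [-0.0413, 0.9991, -0.0, 0.0]
```

Now I'll go down 2.7 mm with y +0.3, then probe again with smaller strokes.

Emit:
move_arm:
  motion:
    - [0,[0,0.002,0.006],0]
    - [0,[0,0.002,0.012],0]
    - [0,[0,0.002,0.018],0]
    - [0,[0,0.002,0.018],0]
    - [0,[0,0.002,0.018],0]
    - [0,[0,0.002,0.018],0]

```text
time: 11.92
eef_pos: [595.4, -78.4, 55.1]
orientation: [-0.041, 0.999, 0.0, -0.0]
contact_force: [-0.9, 0.5, -3.7]
opening: 12.9
grip_force: 59.7
```

Emit:
move_arm:
  motion:
    - [0,[0,0.01,0],0]
    - [0,[0,0.02,0],0]
    - [0,[0,0.03,0],0]
    - [0,[0,0.03,0],0]
    - [0,[0,0.03,0],0]
    - [0,[0,0.03,0],0]
    - [0,[0,0.03,0],0]
    - [0,[0,0.03,0],0]

```text
time: 12.58
eef_pos: [595.4, -75.0, 55.7]
orientation: [-0.042, 0.999, -0.001, 0.0]
contact_force: [-0.6, -4.7, -2.4]
opening: 12.7
grip_force: 60.0
```

Emit:
move_arm:
  motion:
    - [0,[0,-0.02,0],0]
    - [0,[0,-0.04,0],0]
    - [0,[0,-0.06,0],0]
    - [0,[0,-0.06,0],0]
    - [0,[0,-0.06,0],0]
    - [0,[0,-0.06,0],0]
    - [0,[0,-0.06,0],0]
    - [0,[0,-0.06,0],0]

```text
time: 13.25
eef_pos: [595.4, -80.4, 55.2]
orientation: [-0.041, 0.999, 0.002, -0.0]
contact_force: [-0.8, 6.5, -0.3]
opening: 13.3
grip_force: 60.3
```

Emit:
move_arm:
  motion:
    - [0,[0,0.02,0],0]
    - [0,[0,0.03,0],0]
    - [0,[-0.01,0.03,0],0]
    - [0,[-0.02,0.03,0],0]
    - [0,[-0.03,0.03,0],0]
    - [0,[-0.03,0.03,0],0]
    - [0,[-0.03,0.03,0],0]
    - [0,[-0.03,0.03,0],0]

```text
time: 13.92
eef_pos: [597.8, -78.1, 54.7]
orientation: [-0.041, 0.999, 0.0, -0.002]
contact_force: [-5.3, 0.2, 1.6]
opening: 12.9
grip_force: 60.6
```

Emit:
move_arm:
  motion:
    - [0,[0.02,0,0],0]
    - [0,[0.04,0,0],0]
    - [0,[0.06,0,0],0]
    - [0,[0.06,0,0],0]
    - [0,[0.06,0,0],0]
    - [0,[0.06,0,0],0]
    - [0,[0.06,0,0],0]
    - [0,[0.06,0,0],0]

```text
time: 14.58
eef_pos: [592.2, -78.9, 56.1]
orientation: [-0.041, 0.999, -0.0, 0.001]
contact_force: [3.9, 0.4, 2.1]
opening: 13.3
grip_force: 60.5
```

Emit:
move_arm:
  motion:
    - [0,[-0.02,0,0],0]
    - [0,[-0.03,0,0],0]
    - [0,[-0.03,0,0],0]
    - [0,[-0.03,0,0],0]
    - [0,[-0.03,0,0],0]
    - [0,[-0.03,0,0],0]
    - [0,[-0.03,0,0],0]

```text
time: 15.17
eef_pos: [594.7, -78.3, 54.6]
orientation: [-0.041, 0.999, 0.0, -0.001]
contact_force: [-0.6, -0.9, -2.4]
opening: 12.7
grip_force: 59.9
```

Emit:
move_arm:
  motion:
    - [0,[-0.001,0.002,0.004],0]
    - [0,[-0.001,0.002,0.008],0]
    - [0,[-0.001,0.002,0.011],0]
    - [0,[-0.001,0.002,0.011],0]
    - [0,[-0.001,0.002,0.011],0]
    - [0,[-0.001,0.002,0.011],0]
    - [0,[-0.001,0.002,0.011],0]
    - [0,[-0.001,0.002,0.011],0]

```text
time: 15.83
eef_pos: [595.4, -78.0, 53.6]
orientation: [-0.041, 0.999, 0.0, -0.0]
contact_force: [-0.7, -0.0, 0.6]
opening: 12.9
grip_force: 60.2
```

```bash
python3 -c "
from h import *
for i in range(3): cap('wrist','p%d'%i);st()"
```

```text
{'time': 15.88, 'eef_pos': [595.45, -78.03, 53.63], 'contact_force': [-1.59, 0.55, -0.82], 'ft_torque': [0.11, 0.25, 0.07], 'opening': 12.81} yaw 4.74 q [-0.0414, 0.9991, 0.0, -0.0001]
{'time': 15.93, 'eef_pos': [595.43, -78.03, 53.61], 'contact_force': [-1.07, 1.15, -0.51], 'ft_torque': [0.16, 0.21, 0.04], 'opening': 13.18} yaw 4.74 q [-0.0414, 0.9991, 0.0, -0.0001]
{'time': 15.98, 'eef_pos': [595.43, -78.03, 53.58], 'contact_force': [-2.0, 0.11, -0.5], 'ft_torque': [0.18, 0.25, -0.02], 'opening': 12.93} yaw 4.74 q [-0.0413, 0.9991, 0.0, -0.0001]
```

Emit:
move_arm:
  motion:
    - [0,[-0.001,0,-0.006],0]
    - [0,[-0.001,0,-0.006],0]
    - [0,[-0.001,0.005,-0.006],-0.03]
    - [0,[-0.001,0.01,-0.006],-0.06]
    - [0,[-0.001,0.013,-0.006],-0.08]
    - [0,[-0.001,0.013,-0.006],-0.08]
    - [0,[-0.001,0.013,-0.006],-0.08]
    - [0,[-0.001,0.013,-0.006],-0.08]

```text
time: 16.65
eef_pos: [596.1, -76.8, 54.8]
orientation: [-0.061, 0.998, -0.001, 0.001]
contact_force: [1.9, -4.7, -1.9]
opening: 12.3
grip_force: 60.0
```

```bash
python3 -c "
from h import *
for i in range(3): cap('wrist','p%d'%i);st()"
```

```text
{'time': 16.7, 'eef_pos': [596.11, -76.73, 54.78], 'contact_force': [1.8, -4.9, -2.07], 'ft_torque': [-0.94, -0.3, -0.17], 'opening': 12.55} yaw 7.03 q [-0.0613, 0.9981, -0.0005, 0.0006]
{'time': 16.75, 'eef_pos': [596.08, -76.7, 54.78], 'contact_force': [1.74, -5.13, -2.12], 'ft_torque': [-0.97, -0.33, -0.16], 'opening': 12.99} yaw 7.03 q [-0.0613, 0.9981, -0.0005, 0.0006]
{'time': 16.8, 'eef_pos': [596.08, -76.7, 54.78], 'contact_force': [0.9, -5.08, -2.0], 'ft_torque': [-0.98, -0.27, -0.16], 'opening': 12.6} yaw 7.03 q [-0.0613, 0.9981, -0.0005, 0.0006]
```

Emit:
move_arm:
  motion:
    - [0,[0,-0.007,0],0.04]
    - [0,[0,-0.013,0],0.08]
    - [0,[0,-0.02,0],0.12]
    - [0,[0,-0.026,0],0.16]
    - [0,[0,-0.026,0],0.16]
    - [0,[0,-0.026,0],0.16]
    - [0,[0,-0.026,0],0.16]
    - [0,[0,-0.026,0],0.16]

```text
time: 17.47
eef_pos: [595.0, -78.4, 54.0]
orientation: [-0.022, 1.0, 0.001, -0.001]
contact_force: [-1.0, 4.5, -0.4]
opening: 13.2
grip_force: 60.5
```

```bash
python3 -c "
from h import *
for i in range(3): cap('wrist','p%d'%i);st()"
```

```text
{'time': 17.52, 'eef_pos': [594.96, -78.42, 54.02], 'contact_force': [-1.47, 4.31, -0.79], 'ft_torque': [1.03, 0.23, 0.54], 'opening': 12.78} yaw 2.48 q [-0.0216, 0.9998, 0.001, -0.0012]
{'time': 17.57, 'eef_pos': [594.98, -78.44, 54.03], 'contact_force': [-1.13, 5.69, -0.65], 'ft_torque': [0.98, 0.3, 0.48], 'opening': 13.04} yaw 2.47 q [-0.0216, 0.9998, 0.001, -0.0011]
{'time': 17.62, 'eef_pos': [594.98, -78.42, 54.02], 'contact_force': [-2.31, 5.08, -0.86], 'ft_torque': [1.02, 0.21, 0.54], 'opening': 12.59} yaw 2.47 q [-0.0216, 0.9998, 0.001, -0.0011]
```

```bash
python3 -c "
import numpy as np
R=lambda a:np.array([[np.cos(a),-np.sin(a)],[np.sin(a),np.cos(a)]])
r=np.radians;b=r(4.74)
cf,gf=np.array([-50.1,.4]),np.array([21.9,30.4])
C=np.array([595.6,-78.1])+R(b)@cf
n=R(b)@np.array([-30,72])/78
f=lambda p,y,z:(y,z,'cone off (base axes)',R(-b)@(np.array(p)+R(r(y))@cf-C),'groove perp',n@(np.array(p)+R(r(y))@gf-C))
print(f([596.08,-76.7],7.03,54.78));print(f([594.98,-78.42],2.47,54.02))
"
```

```text
(7.03, 54.78, 'cone off (base axes)', array([ 0.61807404, -0.6466377 ]), 'groove perp', np.float64(2.282060043193969))
(2.47, 54.02, 'cone off (base axes)', array([-0.58916417,  1.71640514]), 'groove perp', np.float64(-1.2784960064565285))
```

Emit:
move_arm:
  motion:
    - [0,[0,0.007,0],-0.04]
    - [0,[0,0.013,0],-0.08]
    - [0,[0,0.013,0],-0.08]
    - [0,[0,0.013,0],-0.08]
    - [0,[0,0.013,0],-0.08]
    - [0,[0,0.013,0],-0.08]

```text
time: 18.12
eef_pos: [595.9, -78.2, 54.4]
orientation: [-0.041, 0.999, -0.0, 0.0]
contact_force: [-0.0, 1.1, -1.6]
opening: 12.8
grip_force: 59.9
```

```bash
cat >> h.py <<'E'
def avg(n=6):
    L=[]
    for i in range(n): bot.capture('wrist');L.append(bot.get_obs())
    q=L[-1]['orientation'];print('t',round(L[-1]['time'],2),{k:np.round(np.mean([o[k] for o in L],0),2).tolist() for k in ['eef_pos','contact_force','ft_torque']},'yaw',round(np.degrees(np.arctan2(q[1]**2-q[0]**2,2*q[0]*q[1]))-90,2),'q',np.round(q,4).tolist())
E
python3 -c "
from h import *
avg()"
```

```text
t 18.42 {'eef_pos': [595.96, -78.2, 54.43], 'contact_force': [-0.15, 0.38, -2.9], 'ft_torque': [0.05, -0.0, -0.0]} yaw 4.73 q [-0.0413, 0.9991, -0.0001, 0.0001]
```

Emit:
move_arm:
  motion:
    - [0,[0,0,0.006],0]
    - [0,[0,0,0.006],0]
    - [0,[0,0,0.006],0]
    - [0,[0,0,0.006],0]

```text
time: 18.75
eef_pos: [596.1, -78.1, 54.0]
orientation: [-0.041, 0.999, -0.0, 0.0]
contact_force: [-1.6, -0.0, 1.7]
opening: 13.2
grip_force: 60.5
```

```bash
python3 -c "
from h import *
avg()"
```

```text
t 19.05 {'eef_pos': [596.12, -78.1, 53.93], 'contact_force': [-1.5, 0.05, 2.52], 'ft_torque': [0.07, 0.28, 0.02]} yaw 4.74 q [-0.0414, 0.9991, -0.0001, 0.0002]
```

Emit:
move_arm:
  motion:
    - [0,[0,0,-0.008],0]
    - [0,[0.003,0,-0.008],0]
    - [0,[0.007,0,-0.008],0]
    - [0,[0.007,0,-0.004],0]
    - [0,[0.007,0,0],0]
    - [0,[0.007,0,0],0]
    - [0,[0.007,0,0],0]
    - [0,[0.007,0,0],0]

```text
time: 19.72
eef_pos: [594.8, -78.1, 53.6]
orientation: [-0.041, 0.999, 0.0, -0.0]
contact_force: [-1.7, 0.4, 0.0]
opening: 13.1
grip_force: 60.4
```

```bash
python3 -c "
from h import *
avg()"
```

```text
t 20.02 {'eef_pos': [594.83, -78.07, 53.61], 'contact_force': [-1.34, 0.4, 1.16], 'ft_torque': [0.15, 0.3, -0.0]} yaw 4.74 q [-0.0413, 0.9991, 0.0, -0.0]
```

Emit:
move_arm:
  motion:
    - [0,[0,0,-0.008],0]
    - [0,[0.003,0,-0.008],0]
    - [0,[0.007,0,-0.008],0]
    - [0,[0.007,0,-0.004],0]
    - [0,[0.007,0,0],0]
    - [0,[0.007,0,0],0]
    - [0,[0.007,0,0],0]
    - [0,[0.007,0,0],0]

```text
time: 20.68
eef_pos: [594.3, -78.3, 54.0]
orientation: [-0.041, 0.999, -0.0, 0.0]
contact_force: [1.5, 0.6, 1.6]
opening: 12.7
grip_force: 60.6
```

```bash
python3 -c "
from h import *
avg()"
```

```text
t 20.98 {'eef_pos': [594.31, -78.27, 54.0], 'contact_force': [0.93, 0.07, 2.82], 'ft_torque': [0.04, 0.12, -0.02]} yaw 4.74 q [-0.0414, 0.9991, -0.0001, 0.0005]
```

Emit:
move_arm:
  motion:
    - [0,[0,0,-0.008],0]
    - [0,[-0.005,0,-0.008],0]
    - [0,[-0.009,0,-0.008],0]
    - [0,[-0.009,0,-0.004],0]
    - [0,[-0.009,0,0],0]
    - [0,[-0.009,0,0],0]
    - [0,[-0.009,0,0],0]
    - [0,[-0.009,0,0],0]

```text
time: 21.65
eef_pos: [594.8, -78.1, 53.6]
orientation: [-0.041, 0.999, 0.0, -0.0]
contact_force: [-2.2, 0.7, 2.2]
opening: 12.5
grip_force: 60.9
```

```bash
python3 -c "
from h import *
avg()"
```

```text
t 21.95 {'eef_pos': [594.8, -78.06, 53.53], 'contact_force': [-2.42, 0.03, 3.92], 'ft_torque': [0.07, 0.64, -0.01]} yaw 4.74 q [-0.0413, 0.9991, 0.0, -0.0003]
```

Emit:
move_arm:
  motion:
    - [0,[0,0,-0.008],0]
    - [0,[0,-0.003,-0.008],0]
    - [0,[0,-0.005,-0.008],0]
    - [0,[0,-0.005,-0.004],0]
    - [0,[0,-0.005,0],0]
    - [0,[0,-0.005,0],0]
    - [0,[0,-0.005,0],0]
    - [0,[0,-0.005,0],0]

```text
time: 22.62
eef_pos: [595.4, -78.7, 53.9]
orientation: [-0.041, 0.999, 0.0, 0.0]
contact_force: [-1.1, 2.1, 2.9]
opening: 12.9
grip_force: 60.8
```

```bash
python3 -c "
from h import *
avg()"
```

```text
t 22.92 {'eef_pos': [595.37, -78.68, 53.83], 'contact_force': [-1.87, 2.59, 3.8], 'ft_torque': [0.61, 0.34, 0.02]} yaw 4.73 q [-0.0413, 0.9991, 0.0001, 0.0002]
```

Emit:
move_arm:
  motion:
    - [0,[0,0,-0.008],0]
    - [0,[0,0.005,-0.008],0]
    - [0,[0,0.01,-0.008],0]
    - [0,[0,0.01,-0.004],0]
    - [0,[0,0.01,0],0]
    - [0,[0,0.01,0],0]
    - [0,[0,0.01,0],0]
    - [0,[0,0.01,0],0]

```text
time: 23.58
eef_pos: [595.0, -77.7, 53.5]
orientation: [-0.041, 0.999, -0.0, -0.0]
contact_force: [-0.5, -2.1, -0.4]
opening: 12.9
grip_force: 60.3
```

```bash
python3 -c "
from h import *
avg()"
```

```text
t 23.88 {'eef_pos': [595.07, -77.65, 53.53], 'contact_force': [-1.05, -1.93, -0.5], 'ft_torque': [-0.38, 0.18, -0.0]} yaw 4.74 q [-0.0414, 0.9991, -0.0002, 0.0]
```

Emit:
move_arm:
  motion:
    - [0,[0,0,-0.008],0]
    - [0,[0.003,-0.004,-0.008],0]
    - [0,[0.003,-0.004,-0.004],0]
    - [0,[0.003,-0.004,0],0]
    - [0,[0.003,-0.004,0.002],0]
    - [0,[0.003,-0.004,0.002],0]
    - [0,[0.003,-0.004,0.002],0]

```text
time: 24.47
eef_pos: [595.0, -77.8, 53.6]
orientation: [-0.041, 0.999, 0.0, 0.0]
contact_force: [0.3, 0.5, 0.9]
opening: 13.2
grip_force: 60.4
```

```bash
python3 -c "
from h import *
avg()"
```

```text
t 24.77 {'eef_pos': [594.95, -77.85, 53.52], 'contact_force': [-0.33, 0.87, 1.45], 'ft_torque': [0.19, 0.13, -0.01]} yaw 4.73 q [-0.0413, 0.9991, 0.0001, 0.0003]
```

Emit:
move_arm:
  motion:
    - [0,[0,0,0.004],0]
    - [0,[0,0,0.008],0]
    - [0,[0,0,0.01],0]
    - [0,[0,0,0.01],0]
    - [0,[0,0,0.01],0]
    - [0,[0,0,0.01],0]

```text
time: 25.27
eef_pos: [595.1, -77.9, 53.3]
orientation: [-0.041, 0.999, 0.0, 0.0]
contact_force: [-3.8, 2.0, 9.8]
opening: 13.0
grip_force: 61.8
```

```bash
python3 -c "
from h import *
avg(5)
for n in ['scene','side']: cap(n,'z'+n)"
```

```text
t 25.52 {'eef_pos': [595.11, -77.91, 53.31], 'contact_force': [-3.41, 1.13, 9.56], 'ft_torque': [0.37, 0.72, -0.02]} yaw 4.73 q [-0.0413, 0.9991, 0.0, 0.0004]
```

Emit:
move_arm:
  motion:
    - [0,[0.003,0.001,0],0]
    - [0,[0.006,0.002,0],0]
    - [0,[0.008,0.003,0],0]
    - [0,[0.008,0.003,0],0]
    - [0,[0.008,0.003,0],0]
    - [0,[0.008,0.003,0],0]

```text
time: 26.12
eef_pos: [595.0, -77.9, 53.4]
orientation: [-0.041, 0.999, -0.0, 0.002]
contact_force: [-0.2, 0.9, 7.1]
opening: 13.1
grip_force: 61.3
```

```bash
python3 -c "
from h import *
avg(5)"
```

```text
t 26.37 {'eef_pos': [594.99, -77.87, 53.38], 'contact_force': [-0.44, 1.04, 7.03], 'ft_torque': [0.2, 0.23, -0.01]} yaw 4.74 q [-0.0413, 0.9991, -0.0003, 0.0015]
```

Emit:
move_arm:
  motion:
    - [0,[0.006,0,0],0]
    - [0,[0.006,0,0],0]
    - [0,[-0.008,0,0],0]
    - [0,[-0.008,0,0],0]
    - [0,[-0.003,0.007,0],0]
    - [0,[-0.003,0.007,0],0]
    - [0,[-0.003,-0.007,0],0]
    - [0,[-0.003,-0.007,0],0]

```text
time: 27.03
eef_pos: [595.1, -78.0, 53.3]
orientation: [-0.041, 0.999, 0.001, 0.001]
contact_force: [-0.7, 4.8, 9.4]
opening: 13.1
grip_force: 61.6
```

Emit:
move_arm:
  motion:
    - [0,[0.003,0.01,0],0]
    - [0,[0.003,0.01,0],0]
    - [0,[0.003,0.01,0],0]
    - [0,[0.003,0.01,0],0]

```text
time: 27.37
eef_pos: [595.0, -77.8, 53.3]
orientation: [-0.041, 0.999, -0.001, 0.002]
contact_force: [0.2, -0.5, 6.8]
opening: 12.6
grip_force: 61.3
```

```bash
python3 -c "
from h import *
avg(5)"
```

```text
t 27.62 {'eef_pos': [595.02, -77.81, 53.34], 'contact_force': [0.61, -0.83, 7.3], 'ft_torque': [-0.03, 0.1, 0.0]} yaw 4.75 q [-0.0414, 0.9991, -0.0006, 0.0015]
```

Emit:
move_arm:
  motion:
    - [0,[-0.005,-0.002,-0.005],0]
    - [0,[-0.005,-0.002,-0.005],0]
    - [0,[-0.005,-0.002,-0.005],0]
    - [0,[-0.005,-0.002,-0.005],0]

```text
time: 27.95
eef_pos: [595.0, -77.8, 53.3]
orientation: [-0.041, 0.999, -0.0, 0.001]
contact_force: [-0.6, 0.4, 5.6]
opening: 12.7
grip_force: 61.1
```

```bash
python3 -c "
from h import *
avg(3)"
```

```text
t 28.1 {'eef_pos': [595.04, -77.81, 53.34], 'contact_force': [0.18, 0.01, 6.15], 'ft_torque': [-0.0, 0.07, 0.01]} yaw 4.75 q [-0.0414, 0.9991, -0.0004, 0.0008]
```

Emit:
move_arm:
  motion:
    - [0.2,[0,0,0],0]
    - [0.3,[0,0,0],0]
    - [0.4,[0,0,0],0]
    - [0.4,[0,0,0],0]
    - [0.4,[0,0,0],0]
  force: 30

```text
time: 28.52
eef_pos: [593.7, -77.3, 51.9]
orientation: [-0.041, 0.999, 0.0, -0.001]
contact_force: [-0.3, -0.9, -0.4]
opening: 34.1
grip_force: 0.0
```

```bash
python3 -c "
from h import *
avg(2);cap('side','rside');cap('scene','rscene')
D=load('side')
for p in ['z','r']:
    for n in ['side','scene']:
        c=dict(np.load('cam_%s_%s%s.npz'%(n,p,n)));f=c['frame']
        cv2.imwrite('pics/%s%s.png'%(p,n),f[:,:,::-1])
"
```

```text
t 28.62 {'eef_pos': [593.88, -77.36, 52.09], 'contact_force': [0.62, 1.0, -0.37], 'ft_torque': [0.02, 0.01, 0.0]} yaw 4.74 q [-0.0414, 0.9991, 0.0, -0.0003]
```

Emit:
move_arm:
  motion:
    - [0.4,[0,0,-0.1],0]
    - [0.4,[0,0,-0.3],0]
    - [0.4,[0,0,-0.5],0]
    - [0.4,[0,0,-0.7],0]
    - [0.4,[0,0,-0.7],0]

```text
time: 29.13
eef_pos: [598.9, -78.2, 165.1]
orientation: [-0.041, 0.999, -0.001, 0.006]
contact_force: [1.8, -1.3, 0.6]
opening: 34.2
grip_force: 0.0
```

Emit:
move_arm:
  motion:
    - [0.2,[0.25,0,0],0]
    - [0,[0.5,0,0],0]
    - [0,[0.75,0,0],0]
    - [0,[0.98,0,0],0]
    - [0,[0.98,0,0],0]
    - [0,[0.98,0,0],0]
    - [0,[0.98,0,0],0]

```text
time: 29.72
eef_pos: [448.5, -89.7, 158.0]
orientation: [-0.041, 0.999, -0.0, 0.001]
contact_force: [0.0, 0.3, -0.5]
opening: -0.2
grip_force: 0.0
```

Run:
```python
from h import *
st();a=cap('scene','ks')['frame'];b=cap('side','kd')['frame'];st()
cv2.imwrite('pics/k.png',np.hstack([cv2.resize(a[250:400,280:440],(400,375),interpolation=cv2.INTER_CUBIC),cv2.resize(b[140:260,285:413],(400,375),interpolation=cv2.INTER_CUBIC)])[:,:,::-1])
```

```text
{'time': 29.72, 'eef_pos': [448.46, -89.73, 157.95], 'contact_force': [0.01, 0.35, -0.48], 'ft_torque': [0.01, -0.0, -0.06], 'opening': -0.21} yaw 4.72 q [-0.0412, 0.9992, -0.0002, 0.001]
{'time': 29.82, 'eef_pos': [449.3, -89.75, 158.09], 'contact_force': [0.16, -0.71, 0.07], 'ft_torque': [-0.06, -0.01, -0.04], 'opening': -0.26} yaw 4.75 q [-0.0414, 0.9991, -0.0002, 0.0009]
```

View pics/k.png

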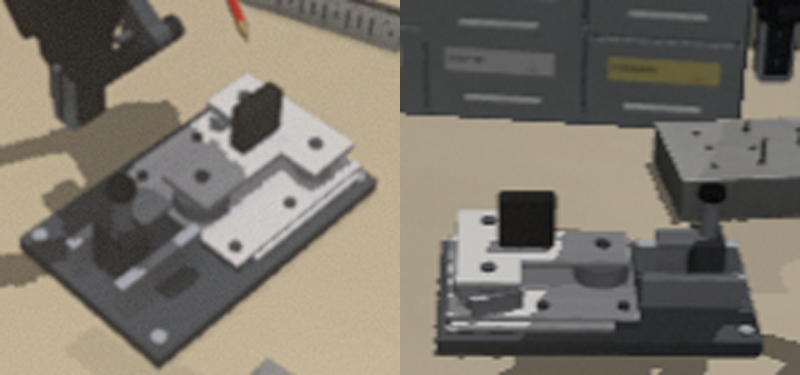

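The view shows the stage seated level on all three seats, the knob at composite (712,190), and the fingers clear behind it. Next I'll lower behind the knob and push.

Emit:
move_arm:
  motion:
    - [0,[0.03,0,0.15],0]
    - [0,[0.03,0,0.35],0]
    - [0,[0.03,0,0.5],0]
    - [0,[0.03,0,0.57],0]
    - [0,[0.03,0,0.57],0]
    - [0,[0.03,0,0.57],0]
    - [0,[0.03,0,0.57],0]

```text
time: 30.4
eef_pos: [445.0, -90.3, 73.3]
orientation: [-0.041, 0.999, -0.0, 0.001]
contact_force: [0.9, 0.1, -0.4]
opening: -0.2
grip_force: 0.0
```

Run:
```python
from h import *
avg(3);c=cap('side','kd2');s=cap('scene','ks2')
S,D=load('scene'),load('side')
for c,(u0,v0,u1,v1) in [(D,(370,190,400,212)),(S,(318,312,340,336))]:
    g=c['frame'].max(2)[v0:v1,u0:u1];m=(g<50).astype(np.uint8);n,l,s_,ce=cv2.connectedComponentsWithStats(m)
    for a,q in zip(s_[1:],ce[1:]):
        if a[4]>20: print(a,q+[u0,v0],onz(c,*(q+[u0,v0]),81.5))
```

```text
t 30.55 {'eef_pos': [444.96, -90.32, 73.62], 'contact_force': [-0.16, 0.4, 0.18], 'ft_torque': [-0.01, 0.0, -0.02]} yaw 4.74 q [-0.0414, 0.9991, -0.0005, 0.0015]
[ 0  0  5 19 54] [372.03703704 198.37037037] [502.34836353 -98.24727852  81.5       ]
[10  9 10  7 58] [384.43103448 201.51724138] [478.50669889 -87.46770689  81.5       ]
```

Emit:
move_arm:
  motion:
    - [0,[-0.03,0.003,0],0]
    - [0,[-0.06,0.003,0],0]
    - [0,[-0.09,0.003,0],0]
    - [0,[-0.12,0.003,0],0]
    - [0,[-0.15,0.003,0],0]
    - [0,[-0.18,0.003,0],0]
    - [0,[-0.2,0.003,0],0]
    - [0,[-0.2,0.003,0],0]

```text
time: 31.32
eef_pos: [473.7, -86.9, 71.8]
orientation: [-0.041, 0.999, 0.0, 0.0]
contact_force: [-0.5, -0.1, -0.2]
opening: -0.3
grip_force: 0.1
```

Emit:
move_arm:
  motion:
    - [0,[-0.02,0,0],0]
    - [0,[-0.04,0,0],0]
    - [0,[-0.055,0,0],0]
    - [0,[-0.065,0,0],0]
    - [0,[-0.065,0,0],0]
    - [0,[-0.065,0,0],0]
    - [0,[-0.065,0,0],0]

```text
time: 31.9
eef_pos: [482.9, -86.2, 71.9]
orientation: [-0.041, 0.999, 0.0, 0.0]
contact_force: [-1.2, -0.4, -0.7]
opening: -0.1
grip_force: 0.5
```

Emit:
move_arm:
  motion:
    - [0,[-0.015,0,0],0]
    - [0,[-0.03,0,0],0]
    - [0,[-0.045,0,0],0]
    - [0,[-0.055,0,0],0]
    - [0,[-0.055,0,0],0]
    - [0,[-0.055,0,0],0]
    - [0,[-0.055,0,0],0]

```text
time: 32.48
eef_pos: [488.9, -85.6, 71.7]
orientation: [-0.042, 0.999, 0.0, -0.003]
contact_force: [-8.9, -0.3, 5.4]
opening: 0.2
grip_force: 4.5
```

Run:
```python
from h import *
avg(3);c=cap('side','kd3');f=c['frame']
g=f.max(2)[180:215,350:400];m=(g<50).astype(np.uint8);n,l,s_,ce=cv2.connectedComponentsWithStats(m)
for a,q in zip(s_[1:],ce[1:]):
    if a[4]>20: print(a,q+[350,180],onz(c,*(q+[350,180]),81.5))
```

```text
t 32.63 {'eef_pos': [488.89, -85.59, 71.77], 'contact_force': [-9.06, -0.86, 5.67], 'ft_torque': [-0.2, 1.38, 0.0]} yaw 4.76 q [-0.0415, 0.9991, 0.0001, -0.0025]
[ 24   0  18  26 296] [381.36148649 189.85810811] [ 483.01108917 -137.93347313   81.5       ]
[ 15   3   9  23 113] [369.50442478 196.36283186] [ 507.2324136  -106.37553901   81.5       ]
```

Emit:
move_arm:
  motion:
    - [0,[0.05,0,0],0]
    - [0,[0.12,0,0],0]
    - [0,[0.2,0,0],0]
    - [0,[0.2,0,-0.2],0]
    - [0,[0.2,0,-0.4],0]
    - [0,[0.2,0,-0.6],0]
    - [0,[0.2,0,-0.8],0]
    - [0,[0.2,0,-0.8],0]

```text
time: 33.35
eef_pos: [465.0, -89.1, 199.2]
orientation: [-0.041, 0.999, -0.002, 0.006]
contact_force: [1.0, -0.3, 1.0]
opening: 0.3
grip_force: 0.0
```

Run:
```python
from h import *
st();a=cap('scene','fs');b=cap('side','fd');avg(2)
for c,(u0,v0,u1,v1) in [(b,(355,185,400,215)),(a,(310,295,365,340))]:
    g=c['frame'].max(2)[v0:v1,u0:u1];m=(g<50).astype(np.uint8);n,l,s_,ce=cv2.connectedComponentsWithStats(m)
    for k,q in zip(s_[1:],ce[1:]):
        if k[4]>20: print(k,q+[u0,v0],onz(c,*(q+[u0,v0]),81.5))
cv2.imwrite('pics/f.png',np.hstack([cv2.resize(a['frame'][280:400,280:440],(400,300),interpolation=cv2.INTER_CUBIC),cv2.resize(b['frame'][190:274,285:397],(400,300),interpolation=cv2.INTER_CUBIC)])[:,:,::-1])
```

```text
{'time': 33.35, 'eef_pos': [465.02, -89.12, 199.17], 'contact_force': [0.99, -0.31, 1.04], 'ft_torque': [0.01, -0.02, -0.01], 'opening': 0.32} yaw 4.73 q [-0.0413, 0.9991, -0.0018, 0.0063]
t 33.55 {'eef_pos': [460.42, -87.96, 191.6], 'contact_force': [-0.6, 0.09, 0.42], 'ft_torque': [-0.02, -0.02, 0.0]} yaw 4.73 q [-0.0413, 0.9991, 0.0002, -0.0005]
[ 10   0  10  24 120] [369.94166667 197.21666667] [ 506.4035408  -102.77049092   81.5       ]
[29 16  9  9 22] [343.18181818 315.31818182] [506.42126166 -85.55202462  81.5       ]
```

View pics/f.png

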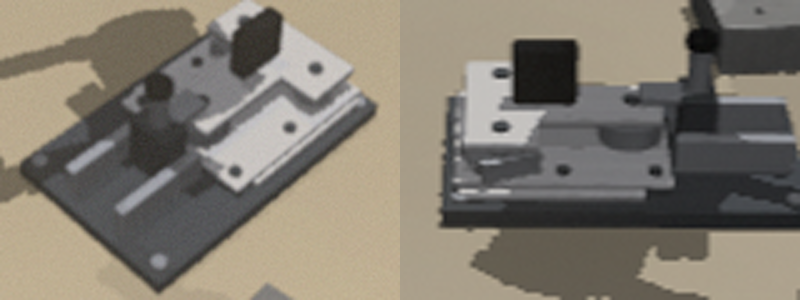

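Run:
```python
from h import *
def knob(c,u0,u1,v0,v1,z=81.5):
    g=c['frame'].max(2).astype(float)[v0:v1,u0:u1]
    print(g.astype(int)[::2].tolist()[:8] if 0 else '',end='')
    m=(g<60);ys,xs=np.nonzero(m);q=np.array([(xs.min()+xs.max())/2+u0,ys.mean()+v0]);print(q,xs.min()+u0,xs.max()+u0,m.sum(),onz(c,*q,z))
k=lambda n:dict(np.load(n))
knob(load('side'),376,393,198,205);knob(k('cam_side_fd.npz'),362,378,198,205)
knob(k('cam_scene_ks.npz'),318,340,320,332);knob(k('cam_scene_fs.npz'),334,352,309,320)
```

```text
[384.         201.44791667] 376 392 96 [479.33336414 -87.67012273  81.5       ]
[371.         201.11392405] 365 377 79 [504.50038736 -86.4110546   81.5       ]
[328.5        325.13157895] 320 337 114 [478.02034094 -87.22814247  81.5       ]
[342.5        314.44444444] 337 348 99 [506.76780169 -83.60239901  81.5       ]
```

The last picture shows the tongue lying over the stage nose with its tip by the nose hole, and the stage still level. The push also stalled at about 9 N exactly where the keeper's stop should be. The arm is clear, so I'm handing in.

```bash
python3 -c "
from h import *
print(bot.hand_in())"
```

```text
the job is handed in; nothing more can be done
None
```

I settled the stage level into its seats, let it go, pushed the keeper until it stalled at its expected stop with the tongue over the nose, and handed the job in at about 34 s. No verdict came back. The highest net force I read on the base was about 13 N, and I didn't re-measure the comb, screwdriver or oil bottle afterwards, though I saw no contact with them.

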